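# Pack border tiles into their transport sleeve

## Task

Pack the three blue border tiles into the wooden tile sleeve: feed them in through its open end one after another, lengthwise and glazed face up, each pushing the ones before it deeper, until the whole row is inside with nothing sticking out. Then swing the red end door shut over the mouth. Leave the green and brown tiles and everything else on the bench where they are.

Things in the scene. Friction and masses are not known exactly. Their poses are not given: they have to be found in the camera images.
- tile1: border tile, 60 mm (its x) by 48 mm (its y) by 14 mm thick, about 90 g, blue glaze with a white diamond and stripes on its top face (z up), terracotta sides; loose on the bench, lying glaze up. Origin: centre of its underside. The three blue tiles are alike and may go in in any order
- tile2: border tile, 60 mm (its x) by 48 mm (its y) by 14 mm thick, about 90 g, blue glaze with a white diamond and stripes on its top face (z up), terracotta sides; loose on the bench, lying glaze up. Origin: centre of its underside. The three blue tiles are alike and may go in in any order
- tile3: border tile, 60 mm (its x) by 48 mm (its y) by 14 mm thick, about 90 g, blue glaze with a white diamond and stripes on its top face (z up), terracotta sides; loose on the bench, lying glaze up. Origin: centre of its underside. The three blue tiles are alike and may go in in any order
- mouth (a point): centre of the tile sleeve's mouth, on its floor 6 mm above the bench; x points into the tube, y across, z up. The sleeve is a plywood tube fixed to the bench: inside 53 mm wide, 18 mm high, 186 mm deep (x = 0 to 186 mm, closed there), so three tiles end to end just fit. 66 mm wide over the walls, roof top 30 mm above the bench
- roof_notch (a point): inner edge of the thumb notch in the sleeve's roof at the mouth, at roof height (30 mm above the bench), 15 mm inside the mouth. The notch is 40 mm wide and 15 mm deep, so that a fingertip from above can push a tile a little past the mouth. Behind it a 14 mm wide sight slot runs along the roof. Axes as mouth
- lip (a point): middle of the open lip in front of the mouth: the sleeve's floor (6 mm above the bench, level with the tube's) runs out 120 mm from the mouth; this point is 60 mm out. Two wooden laths 6 mm wide and 5 mm high flank it and funnel from 61 mm apart at the outer end to 53 mm at the mouth. Axes as mouth
- door (a joint): angle (rad) of the red end door about its upright hinge: 0 shut over the mouth, growing as it opens, at most 2.5, starts at 1.9 to 2.45; a stiff hinge, stays where it is left (about 0.6 N at mid-width moves it). At angle a the door points from the hinge along (-sin a, cos a) in the mouth's x, y: shut towards +y, at 1.57 straight out along -x, then towards -y
- hinge (a point): point on the red door's upright hinge axis, 24.5 mm above the bench; in the mouth's frame at x = -3 mm, y = -33.5 mm. Axes as mouth
- door_edge (a point): middle of the free edge of the red door, 66 mm from the hinge, 24.5 mm above the bench. The door is 5 mm thick and stands 12 to 37 mm above the bench, clear of the laths
- green_tile: green-glazed tile of the same size, not part of this set; origin at centre of its underside
- brown_tile: plain brown-glazed tile of the same size, not part of this set; origin at centre of its underside
- glaze_tin: tin with a yellow label, 86 mm across and 115 mm tall, standing; origin at centre of its underside
- glaze_jar: small glass jar with a black lid, 56 mm across and 85 mm tall, standing; origin at centre of its underside
- brush: paint brush lying on the bench
- lath: wooden lath 260 x 22 x 14 mm lying on the bench along its x; origin at centre of its underside
- mallet: rubber mallet with a wooden handle lying on the bench, along its x

How it is judged:
On the way, in this order (a step that is already met when the one before it is completed fails the run):
1. a first blue tile is wholly inside the tube (((x of tile1 in the frame of mouth between 0.0285 and 0.16 m and y of tile1 in the frame of mouth between -0.008 and 0.008 m and z of tile1 in the frame of mouth between -0.003 and 0.006 m and angle between tile1's own z axis and vertical below 0.2 rad) or (x of tile2 in the frame of mouth between 0.0285 and 0.16 m and y of tile2 in the frame of mouth between -0.008 and 0.008 m and z of tile2 in the frame of mouth between -0.003 and 0.006 m and angle between tile2's own z axis and vertical below 0.2 rad) or (x of tile3 in the frame of mouth between 0.0285 and 0.16 m and y of tile3 in the frame of mouth between -0.008 and 0.008 m and z of tile3 in the frame of mouth between -0.003 and 0.006 m and angle between tile3's own z axis and vertical below 0.2 rad))), for 0.1 s.
2. a second blue tile is wholly inside behind it ((((x of tile1 in the frame of mouth between 0.0285 and 0.16 m and y of tile1 in the frame of mouth between -0.008 and 0.008 m and z of tile1 in the frame of mouth between -0.003 and 0.006 m and angle between tile1's own z axis and vertical below 0.2 rad) and (x of tile2 in the frame of mouth between 0.0285 and 0.16 m and y of tile2 in the frame of mouth between -0.008 and 0.008 m and z of tile2 in the frame of mouth between -0.003 and 0.006 m and angle between tile2's own z axis and vertical below 0.2 rad)) or ((x of tile1 in the frame of mouth between 0.0285 and 0.16 m and y of tile1 in the frame of mouth between -0.008 and 0.008 m and z of tile1 in the frame of mouth between -0.003 and 0.006 m and angle between tile1's own z axis and vertical below 0.2 rad) and (x of tile3 in the frame of mouth between 0.0285 and 0.16 m and y of tile3 in the frame of mouth between -0.008 and 0.008 m and z of tile3 in the frame of mouth between -0.003 and 0.006 m and angle between tile3's own z axis and vertical below 0.2 rad)) or ((x of tile2 in the frame of mouth between 0.0285 and 0.16 m and y of tile2 in the frame of mouth between -0.008 and 0.008 m and z of tile2 in the frame of mouth between -0.003 and 0.006 m and angle between tile2's own z axis and vertical below 0.2 rad) and (x of tile3 in the frame of mouth between 0.0285 and 0.16 m and y of tile3 in the frame of mouth between -0.008 and 0.008 m and z of tile3 in the frame of mouth between -0.003 and 0.006 m and angle between tile3's own z axis and vertical below 0.2 rad)))), for 0.1 s.
3. all three blue tiles are wholly inside, the row pushed home (x of tile1 in the frame of mouth between 0.0285 and 0.16 m and y of tile1 in the frame of mouth between -0.008 and 0.008 m and z of tile1 in the frame of mouth between -0.003 and 0.006 m and angle between each of tile1, tile2, tile3's own z axis and vertical below 0.2 rad and x of tile2 in the frame of mouth between 0.0285 and 0.16 m and y of tile2 in the frame of mouth between -0.008 and 0.008 m and z of tile2 in the frame of mouth between -0.003 and 0.006 m and x of tile3 in the frame of mouth between 0.0285 and 0.16 m and y of tile3 in the frame of mouth between -0.008 and 0.008 m and z of tile3 in the frame of mouth between -0.003 and 0.006 m), for 0.1 s.
4. the red door is shut (value of joint door below 0.12 rad), for 0.1 s.
At the end, for the whole second after the job is handed in: The three blue tiles lie flat, glaze up (within 0.2 rad) and at rest on the floor of the tube, each wholly inside it (no tile sticks out of the mouth by more than 1.5 mm), and the red door is shut to within 0.12 rad (all of step 3 and value of joint door below 0.12 rad and linear speed of each of tile1, tile2, tile3 below 0.02 m/s); the robot touches nothing.
It fails at once if the green or brown tile or another bystander is moved by more than 30 mm (distance of any of green_tile, brown_tile, glaze_tin, glaze_jar, brush, lath, mallet from where it was at the start of the episode above 0.03 m).
It also fails if it takes over 72 s, if anything falls off the work surface, if the arm or the gripper's body presses on something with over 40 N, if the wrist force passes 120 N, or if a joint passes its speed limit or range.

## Robot

A 7-joint arm with a two-finger parallel gripper is mounted at the origin on the work surface. World frame = base frame: x ahead of the robot, y to its left, z up, the work surface at z = 0. Lengths are in m, angles in rad, forces in N, time in s.
With the tool pointing down it reaches from about 0.425 to 0.925 m from the base axis. Payload 6.8 kg.
Tool frame: the origin (TCP) lies midway between the tips of the shut fingers; the grasp point (between the pads) lies 19 mm behind it; z points along the fingers, y is the line along which they close (so a half turn about z gives the same grasp; the last joint's range is limited). The gripper opens to 85 mm and grips with 20 to 120 N. Pads are 22 mm wide; open, the fingers measure 114 mm over their backs; the gripper's body (76 mm by 85 mm) begins 54 mm behind the grasp point. The pads swing forward as they close: fully open they stand 13 mm farther back than shut.
Start: joints at [1.07, 0.477, 0.022, 1.555, -0.011, 1.109, -0.083], TCP at [0.258, -0.624, 0.231] pointing down, gripper open.
Joint ranges: [-2.96, 2.96], [-0.34, 2.1], [-1.41, 1.46], [0.24, 2.44], [-1.37, 4.51], [0.17, 1.92], [-2.96, 2.96]. Speed limits (rad/s): [2.39, 2.39, 3.14, 3.14, 3.14, 3.14, 3.14].

## Interface

Orientations are given as a unit quaternion [w, x, y, z].
In Python, from station import bot, imaging gives the robot as it stands.
- The arm moves only by the tool move_arm, never from a script. Its argument "commands" is a list that holds one entry, the list of rows, each a list of 7 numbers: the shift along the tool's x, y, z in m, then the turn, a rotation vector about the tool's x, y, z in degrees, then the finger opening in m, from 0 to 0.0854. In form: [[[x, y, z, rx, ry, rz, grip], ...]]. A call has 1 to 20 rows; each row shifts and turns the commanded pose from where the row before left it, along the tool's axes as they then stand; what a row does not reach is not made up. A row lasts 1/8 s, in which the tool goes at most 62.5 mm and 10.7 degrees, less where a joint would pass 70% of its speed; a pose out of reach is approached as far as the arm can. A call is refused whole if a number of a shift passes 0.0625 or a number of a turn 10.7, either way. A call with a gripper value outside its range is refused whole. The fingers move at their own pace and stop on an object; "squeeze" is the grip in N (left out, the last holds). Time passes only in rows, so rows that do not move let the fingers close. It gives the time, the measured TCP pose, the force, the opening and the grip force at its end, in the units of the state.
- bot.get_obs(): the state, without advancing time (a new reading comes with each control period).
- imaging.read_camera(name): name is "scene" or "top" or "wrist"; returns the picture (400x640x3 uint8, red, green, blue); there is no depth.
- imaging.calibration(name): a dict with "intrinsics" (3x3 intrinsics, pixels), "extrinsics" (4x4, takes a point from camera to world coordinates); the wrist camera has in their place "mount" (4x4, takes a point from camera to tool coordinates, whose origin is the TCP and whose axes are the flange's). Camera axes: x right, y down, z forward; pixel columns grow to the right and rows downward; lengths in m; the calibration is good to about 2 mm. A picture is of the moment at which its call begins: read the wrist's pose just before it. calibration takes no time and is no camera call.
- bot.hand_in(): hands the job in; it is judged then, once.
The state is a dict: "t": time; "q": joint angles; "joint_vel": joint speeds; "joint_torque": joint torques, N m; "eef_pos": TCP position; "tool_rot": TCP orientation; "contact_force": force on the tool from outside, world axes, zero at the start; "torque": the same for the moment, N m; "gripper_width": opening from 0.0 (shut) to 1.0 (fully open); "grasp_force": force on a finger pad.
Only numpy, scipy, OpenCV 4.12 (cv2) and the standard library are available. Lean on these libraries where they do the work, as an engineer would, in place of code of your own. Each camera call takes 0.05 s, during which the arm holds its last target. There are 200 camera calls.

## Working session

There is one attempt and no reset: what is moved stays moved. The work goes in short steps, Python scripts to look and compute and a tool call to move; the robot and the scene stay as the last step left them, time stands still between calls to the robot, and variables do not carry over. Pictures are saved under pics/ and viewed, at most 10 in all, crops included, and the job is handed in when it is done.

Besides the shell and the picture viewer there is one more tool, called after "Request:" as name(argument=value, ...) on one line, values as JSON. move_arm: Moves the arm, as the interface text tells. Its arguments: {"type":"object","properties":{"commands":{"type":"array","items":{"type":"array","items":{"type":"array","items":{"type":"number"}}}},"squeeze":{"type":"number"}},"required":["commands"]}

```bash
mkdir -p pics; ls; python3 - <<'E'
from station import bot, imaging
import cv2, numpy as np
o=bot.get_obs(); print(o)
ims=[]
for n in ["scene","top"]:
    im=imaging.read_camera(n); cv2.imwrite(f"pics/{n}0.png",im[:,:,::-1]); c=imaging.calibration(n); print(n,c)
print(imaging.calibration("wrist"))
E
```

```text
pics
{'t': 0.0, 'q': array([ 1.06991983,  0.4777873 ,  0.02232361,  1.55644267, -0.01149863,
        1.10928606, -0.08309762]), 'joint_vel': array([ 0.00113426,  0.00114205,  0.00031391, -0.00076683,  0.00031432,
       -0.00049067,  0.00109482]), 'joint_torque': array([-9.20253515e-04, -5.96449864e+01,  1.60775967e+00, -2.81197500e+01,
        1.25712622e-02,  9.52205068e-03, -7.56697318e-06]), 'eef_pos': array([ 0.25813215, -0.62306141,  0.23033769]), 'tool_rot': array([-8.65898752e-04,  9.80773528e-01,  1.95147333e-01, -2.36914593e-04]), 'contact_force': array([-0.23161097,  1.42870644,  0.63302439]), 'torque': array([0.00931877, 0.00383547, 0.03476411]), 'grasp_force': 0.0, 'gripper_width': 0.9982955852912864}
scene {'intrinsics': array([[399.57641586,   0.        , 315.32959651],
       [  0.        , 399.57641586, 199.79951722],
       [  0.        ,   0.        ,   1.        ]]), 'extrinsics': array([[ 0.57707778,  0.70246656, -0.41655968,  0.97328619],
       [ 0.81659685, -0.48864125,  0.3072447 , -0.32142726],
       [ 0.01228089, -0.51746541, -0.85561599,  0.98216488],
   
[... 314 characters left out ...]
  [-0.999974  , -0.00455117, -0.00559393, -0.00302591],
       [ 0.0062879 , -0.17045689, -0.98534507,  1.53030106],
       [ 0.        ,  0.        ,  0.        ,  1.        ]])}
{'intrinsics': array([[278.96826251,   0.        , 318.40420914],
       [  0.        , 278.96826251, 200.23849598],
       [  0.        ,   0.        ,   1.        ]]), 'mount': array([[-6.36242568e-04, -9.50163821e-01, -3.11750395e-01,
         8.11690990e-02],
       [ 9.99999796e-01, -5.88091539e-04, -2.48465234e-04,
        -1.67752498e-04],
       [ 5.27449063e-05, -3.11750490e-01,  9.50164001e-01,
        -1.42751651e-01],
       [ 0.00000000e+00,  0.00000000e+00,  0.00000000e+00,
         1.00000000e+00]])}
```

View pics/scene0.png

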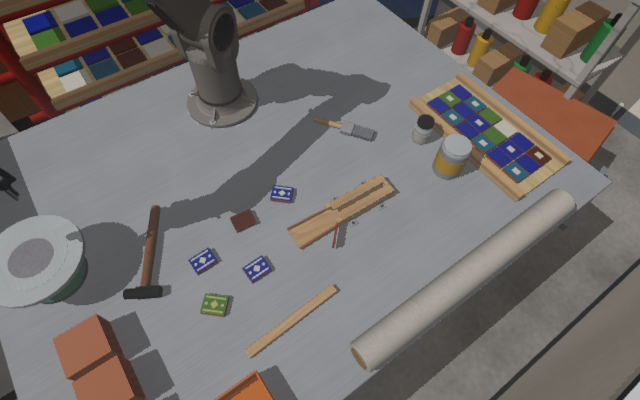

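View pics/top0.png

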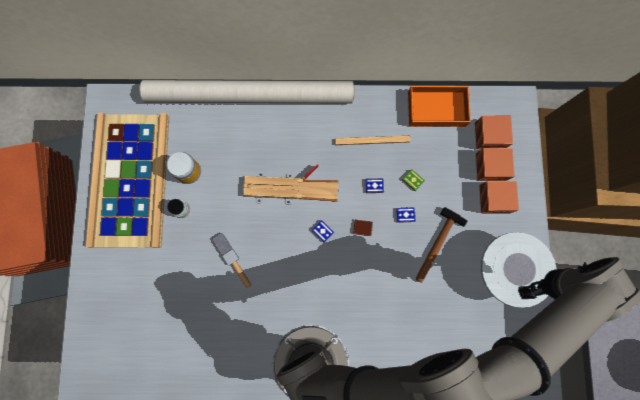

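The scene view shows blue tiles at about (282,194), (203,261) and (257,268), with the sleeve around (340,212) and its door at (337,235). In the top view the blue tiles are at (374,185), (405,214) and (322,231). Brown is at (362,228) and green at (413,180). The sleeve spans columns 240–338 with its lip on the right, and the red door is at (308,172).

```bash
cat > h.py <<'E'
from station import bot, imaging
import cv2, numpy as np
from scipy.spatial.transform import Rotation as R
def Rq(q): return R.from_quat(np.r_[q[1:],q[0]])
def shot(name,save=None):
    o=bot.get_obs(); im=imaging.read_camera(name); c=imaging.calibration(name)
    if name=="wrist":
        T=np.eye(4); T[:3,:3]=Rq(o["tool_rot"]).as_matrix(); T[:3,3]=o["eef_pos"]; E=T@c["mount"]
    else: E=c["extrinsics"]
    if save: cv2.imwrite(save,im[:,:,::-1])
    return im,c["intrinsics"],E
def plane(px,K,E,z):
    px=np.atleast_2d(px).astype(float); d=np.c_[px,np.ones(len(px))]@np.linalg.inv(K).T@E[:3,:3].T
    return (E[:3,3]+d*((z-E[2,3])/d[:,2])[:,None])
def proj(P,K,E):
    p=(np.atleast_2d(P)-E[:3,3])@E[:3,:3]; p=p/p[:,2:]; return (p@K.T)[:,:2]
def tri(p1,K1,E1,p2,K2,E2):
    Ps=[K@np.linalg.inv(E)[:3] for K,E in((K1,E1),(K2,E2))]
    X=cv2.triangulatePoints(Ps[0],Ps[1],np.float64(p1).reshape(2,1),np.float64(p2).reshape(2,1)).ravel(); return X[:3]/X[3]
def blobs(im,kind,amin=40):
    h=cv2.cvtColor(im,cv2.COLOR_RGB2HSV)
    m={"blue":cv2.inRange(h,(108,110,40),(130,255,255)),"red":cv2.inRange(h,(0,170,90),(6,255,255))|cv2.inRange(h,(174,170,90),(180,255,255)),
       "wood":cv2.inRange(h,(8,60,90),(22,200,255))}[kind]
    k=5 if kind=="blue" else 3
    m=cv2.morphologyEx(m,cv2.MORPH_CLOSE,np.ones((k,k),np.uint8))
    cs=[c for c in cv2.findContours(m,cv2.RETR_EXTERNAL,cv2.CHAIN_APPROX_NONE)[0] if cv2.contourArea(c)>amin]
    return cs
def cen(c): m=cv2.moments(c); return np.array([m["m10"],m["m01"]])/m["m00"]
def rect(c,K,E,z):
    P=plane(c[:,0],K,E,z)[:,:2]; (x,y),(w,h),a=cv2.minAreaRect(np.float32(P*1000))
    if h>w: w,h,a=h,w,a+90
    return np.array([x,y])/1000,w,h,(a+90)%180-90
E
python3 - <<'E'
from h import *
t=shot("top"); s=shot("scene")
tb=blobs(t[0],"blue",60); sb=blobs(s[0],"blue",60)
for c in tb:
    p=plane(cen(c),t[1],t[2],.014)[0]
    if not(-.4<p[1]<.1): continue
    q=proj(p,s[1],s[2])[0]
    k=min(sb,key=lambda d:np.linalg.norm(cen(d)-q))
    print("tile",cen(c).round(1),cen(k).round(1),"tri",tri(cen(c),*t[1:],cen(k),*s[1:]).round(4),"rect",rect(c,*t[1:],.014))
for k in("wood","red"):
  for n,v in(("top",t),("scene",s)):
    for c in blobs(v[0],k,25):
      p=cen(c); 
      if (n=="top" and 235<p[0]<345 and 150<p[1]<210) or(n=="scene" and 280<p[0]<400 and 170<p[1]<260): print(k,n,p.round(1),cv2.contourArea(c),rect(c,*v[1:],.03))
E
```

```text
tile [322.3 230.7] [281.2 193.3] tri [ 0.4239 -0.0389  0.0057] rect (array([ 0.42311996, -0.0386259 ]), 56.589195251464844, 44.97129440307617, 45.061588287353516)
tile [405.5 214.5] [202.4 260. ] tri [ 0.48  -0.319  0.007] rect (array([ 0.47886569, -0.31900638]), 60.57631301879883, 43.97998046875, -89.74405241012573)
tile [374.4 185. ] [256.7 268.1] tri [ 0.5806 -0.2156  0.0086] rect (array([ 0.57755481, -0.21452249]), 61.20699691772461, 44.93153762817383, -89.72019085288048)
wood top [290.5 187.9] 1809.0 (array([0.56702765, 0.06852396]), 315.4980773925781, 74.99032592773438, 87.12538146972656)
wood scene [340.3 210.6] 2504.0 (array([0.575521  , 0.06419235]), 321.7848205566406, 76.3477554321289, 88.03324890136719)
```

Request:
move_arm(commands=[[[0,0,-0.02,0,0,8.5,0.0854],[0,0,-0.02,0,0,8.5,0.0854],[0,0,-0.02,0,0,8.5,0.0854],[0.021,-0.055,0,0,0,0,0.0854],[0.021,-0.055,0,0,0,0,0.0854],[0.021,-0.055,0,0,0,0,0.0854],[0.021,-0.055,0,0,0,0,0.0854],[0.021,-0.055,0,0,0,0,0.0854],[0.021,-0.055,0,0,0,0,0.0854],[0.021,-0.055,0,0,0,0,0.0854],[0.021,-0.055,0,0,0,0,0.0854],[0,0,0,0,0,0,0.0854],[0,0,0,0,0,0,0.0854]]])

```text
t: 1.82
eef_pos: [0.4488, -0.1935, 0.2912]
tool_rot: [0.0, 1.0, -0.026, -0.0]
contact_force: [-0.7, 0.1, -0.4]
gripper_width: 1.002
grasp_force: 0.0
```

```bash
python3 - <<'E'
from h import *
w=shot("wrist","pics/w1.png")
o=bot.get_obs(); print(o["eef_pos"],Rq(o["tool_rot"]).as_matrix().round(3),o["joint_vel"].round(3))
for c in blobs(w[0],"blue",300): print(cen(c).round(1),rect(c,*w[1:],.014))
for k in("wood","red"):
  for c in blobs(w[0],k,60): print(k,cen(c).round(1),cv2.contourArea(c),rect(c,*w[1:],.03))
np.savez("w1.npz",K=w[1],E=w[2])
E
```

```text
[ 0.4485712  -0.19415468  0.29118251] [[ 0.999 -0.054 -0.   ]
 [-0.054 -0.999 -0.   ]
 [-0.     0.    -1.   ]] [ 0.012  0.001  0.011 -0.001 -0.004 -0.    -0.004]
[219.3 183.3] (array([ 0.42721167, -0.03770507]), 59.13339614868164, 46.63752365112305, 46.21126174926758)
[400.7 136.7] (array([ 0.48344556, -0.3163887 ]), 58.73646545410156, 47.240535736083984, -88.2433693408966)
[328.3  67.3] (array([ 0.58227478, -0.21350641]), 59.17915344238281, 47.10291290283203, -88.94057524204254)
wood [ 79.7 270.3] 647.5 (array([0.29510727, 0.21167123]), 92.91842651367188, 25.39056968688965, 32.34628677368164)
wood [465.4 202.9] 1010.5 (array([ 0.37372351, -0.41002383]), 213.6819610595703, 15.756889343261719, -29.637340545654297)
wood [122.6  86.7] 12298.5 (array([0.5735437 , 0.06621435]), 324.63214111328125, 72.60101318359375, 87.226318359375)
wood [632.3  99.9] 720.0 (array([ 0.52835498, -0.61733215]), 97.12953186035156, 26.341554641723633, 16.712919235229492)
red [156.7  36.1] 170.0 (array([0.62802655, 0.00482516]), 61.884796142578125, 5.32789421081543, -45.215660095214844)
```

View pics/w1.png

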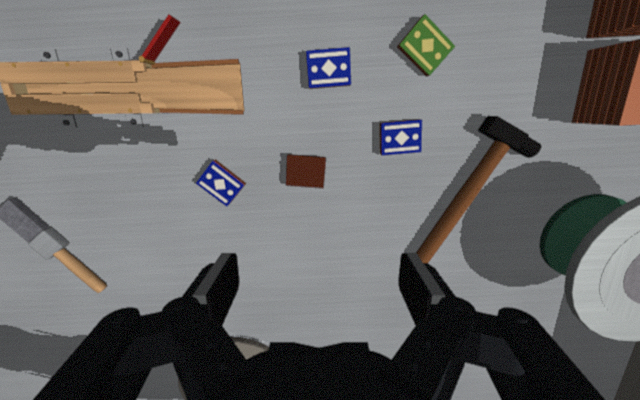

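The first wrist view shows blue tiles at (219,183), (401,137) and (328,67). The lip ends at (243,87), the mouth is near (145,88), and the red door is at (157,36).

Request:
move_arm(commands=[[[0.028,-0.025,0.0325,0,0,0,0.0854],[0.028,-0.025,0.0325,0,0,0,0.0854],[0.028,-0.025,0.0325,0,0,0,0.0854],[0.028,-0.025,0.0325,0,0,0,0.0854],[0,0,0,0,0,0,0.0854],[0,0,0,0,0,0,0.0854],[0,0,0,0,0,0,0.0854]]])

```text
t: 2.75
eef_pos: [0.566, -0.101, 0.1624]
tool_rot: [0.001, 1.0, -0.028, 0.001]
contact_force: [0.5, -0.8, -0.0]
gripper_width: 1.0
grasp_force: 0.0
```

```bash
python3 - <<'E'
from h import *
w=shot("wrist","pics/w2.png")
o=bot.get_obs(); print(o["eef_pos"],Rq(o["tool_rot"]).as_matrix().round(3),o["joint_vel"].round(3))
for c in blobs(w[0],"blue",300): print(cen(c).round(1),rect(c,*w[1:],.014))
for k in("wood","red"):
  for c in blobs(w[0],k,100): print(k,cen(c).round(1),cv2.contourArea(c),rect(c,*w[1:],.03))
np.savez("w2.npz",K=w[1],E=w[2])
E
```

```text
[ 0.56608172 -0.1007227   0.16242719] [[ 0.999 -0.055  0.002]
 [-0.055 -0.999 -0.001]
 [ 0.002  0.001 -1.   ]] [-0.005  0.001 -0.008  0.002 -0.001 -0.004 -0.002]
[273.8 297.5] (array([ 0.42752316, -0.03728515]), 58.90148162841797, 46.809104919433594, 46.28902053833008)
[508.  245.6] (array([ 0.4835155 , -0.31613354]), 59.22324752807617, 47.17714309692383, -87.94338703155518)
[424. 166.] (array([ 0.58288464, -0.2131282 ]), 59.01478576660156, 47.05752944946289, -88.88154602050781)
wood [600.3 303.4] 802.5 (array([ 0.40694788, -0.42308929]), 136.24887084960938, 13.483442306518555, -28.712501525878906)
wood [155.5 193.3] 17949.0 (array([0.57221875, 0.06876061]), 318.36456298828125, 70.1241226196289, 88.77867126464844)
wood [340.4   6.2] 1519.5 (array([ 0.72497437, -0.15109506]), 139.652587890625, 13.122520446777344, 86.82197570800781)
red [210.4 133.7] 276.0 (array([0.62857782, 0.0008662 ]), 57.86747360229492, 7.0166802406311035, -46.60325241088867)
```

View pics/w2.png

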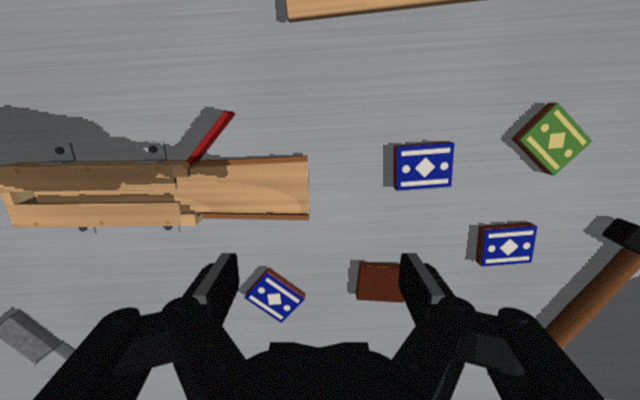

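The second wrist view shows the lip end corners near (308,156) and (308,219), the roof front edge near (180,165)–(197,225), and the door from (192,160) to (230,113). Tile C is at (424,166), clear of green.

```bash
python3 - <<'E'
import cv2,numpy as np
a=cv2.imread("pics/w2.png")[130:240,140:320]; b=cv2.imread("pics/w1.png")[50:120,120:250]
a=cv2.resize(a,None,fx=4,fy=4,interpolation=cv2.INTER_CUBIC)[:440,:720]; b=cv2.resize(b,(297,160),interpolation=cv2.INTER_CUBIC)
cv2.imwrite("pics/c2.png",a)
E
```

```text
(no output)
```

View pics/c2.png

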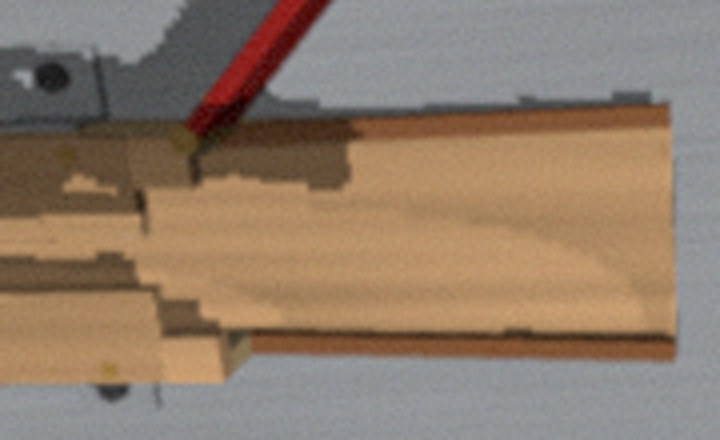

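The crop shows the lip end at x≈672 (laths from y 104–128 and 337–358). The roof's front edges are at (193,186) and (222,340)–(222,378), and the door hinge is near (200,140).

```bash
python3 - <<'E'
from h import *
d=np.load("w2.npz");K,E=d["K"],d["E"]
def P(u,v,z): return plane([u/4+140,v/4+130],K,E,z)[0,:2]
n={"lipTout":P(669,104,.011),"lipBout":P(676,358,.011),"lipTin":P(669,128,.011),"lipBin":P(675,337,.011),
"lathTin_near":P(370,139,.011),"lathBin_near":P(250,332,.011),"lathBout_near":P(250,354,.011),
"roofT":P(193,186,.03),"roofB":P(222,340,.03),"roofBout":P(222,380,.03),"roofBout_far":P(0,382,.03),
"notchT":P(132,187,.03),"notchB":P(161,327,.03),"hinge":P(205,132,.037)}
for k,v in n.items(): print(k,v.round(4))
a=(n["lipTin"]+n["lipBin"]+n["lipTout"]+n["lipBout"])/4; b=(n["roofT"]+n["roofB"])/2
print("end",a,"mouth",b,np.linalg.norm(b-a),np.degrees(np.arctan2(*(b-a)[::-1])))
# sleeve lines across two views by blob extremes: lip-end centre
d1=np.load("w1.npz")
im1=cv2.imread("pics/w1.png")[:,:,::-1]; im2=cv2.imread("pics/w2.png")[:,:,::-1]
def endpt(im,u0):
    c=max(blobs(im,"wood"),key=cv2.contourArea)[:,0]; r=c[c[:,0]>c[:,0].max()-8]; 
    return [r[r[:,0]-r[:,1]*s==(r[:,0]-r[:,1]*s).max()][0] for s in(1,-1)]
e1,e2=endpt(im1,0),endpt(im2,0); print(e1,e2)
for p,q in zip(e1,e2): print("lipcorner tri",tri(p,d1["K"],d1["E"],q,K,E).round(4))
E
```

```text
lipTout [ 0.6005 -0.0906]
lipBout [ 0.5284 -0.0877]
lipTin [ 0.5941 -0.0902]
lipBin [ 0.5348 -0.0878]
lathTin_near [ 0.5956 -0.0105]
lathBin_near [0.543  0.0315]
lathBout_near [0.5364 0.0328]
roofT [0.5895 0.0298]
roofB [0.5479 0.0305]
roofBout [0.5365 0.0327]
roofBout_far [0.5393 0.0921]
notchT [0.5901 0.0453]
notchB [0.5524 0.0458]
hinge [0.6041 0.0208]
end [ 0.56444718 -0.0890623 ] mouth [0.56869588 0.03018517] 0.11932313619604192 87.95945684035784
[array([238,  60], dtype=int32), array([242, 113], dtype=int32)] [array([306, 156], dtype=int32), array([308, 219], dtype=int32)]
lipcorner tri [ 0.5996 -0.089   0.0052]
lipcorner tri [ 0.5295 -0.0867  0.0121]
```

Request:
move_arm(commands=[[[0,0,0,0,0,-4.3,0.0854],[0.0074,0.0564,0.04,0,0,0,0.0854],[0.0074,0.0564,0.04,0,0,0,0.0854],[0,0,0.028,0,0,0,0.0854],[0,0,0.028,0,0,0,0.0854],[0,0,0.026,0,0,0,0.0854],[0,0,0,0,0,0,0.0854],[0,0,0,0,0,0,0.0854],[0,0,0,0,0,0,0.05],[0,0,0,0,0,0,0.05],[0,0,0,0,0,0,0.05],[0,0,0,0,0,0,0.05],[0,0,0,0,0,0,0.05]]], squeeze=40)

```text
t: 4.42
eef_pos: [0.583, -0.2055, 0.0108]
tool_rot: [0.003, 1.0, 0.01, 0.002]
contact_force: [-3.3, -8.2, 16.2]
gripper_width: 0.582
grasp_force: 7.9
```

```bash
python3 - <<'E'
from h import *
w=shot("wrist"); im=w[0][140:400,130:530]
cv2.imwrite("pics/c3.png",cv2.resize(im[:,:,::-1],None,fx=1.8,fy=1.8))
for c in blobs(w[0],"blue",300): print(cen(c).round(1),rect(c,*w[1:],.014))
o=bot.get_obs();print(o)
E
```

```text
[448.  387.7] (array([ 0.4863129 , -0.29109644]), 37.72168731689453, 17.79589080810547, 36.32147216796875)
[327.6 252.1] (array([ 0.58291663, -0.21346718]), 58.85136032104492, 47.126285552978516, -88.66143000125885)
{'t': 4.475, 'q': array([ 0.35562779,  0.66115075, -0.16227079,  1.83515965,  0.17288905,
        0.65373571, -1.46169547]), 'joint_vel': array([ 0.00093586,  0.00115332,  0.00081226,  0.00138912, -0.00126224,
       -0.00141696, -0.00068007]), 'joint_torque': array([ -5.59256405, -51.46436691,  -7.04444781, -15.60161412,
        -1.81946117,  -1.03900194,   0.10654171]), 'eef_pos': array([ 0.58302662, -0.20554456,  0.01076055]), 'tool_rot': array([0.00325256, 0.99994691, 0.00959759, 0.00186594]), 'contact_force': array([-3.96943059, -8.3930621 , 15.54931742]), 'torque': array([-2.27332129,  0.86166442, -0.1397048 ]), 'grasp_force': 7.941655850736424, 'gripper_width': 0.5808467220337729}
```

View pics/c3.png

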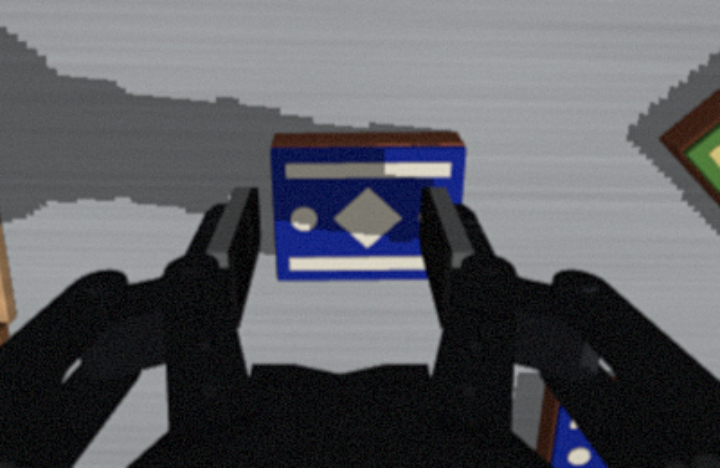

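The crop shows the right finger resting on top of tile C while the left one is off it: the arm came down about 8 mm short in y. The tile has not moved. I will lift, open and re-centre.

Request:
move_arm(commands=[[[0,0,-0.03,0,0,0,0.05],[0,0,-0.02,0,0,0,0.0854],[0,0,0,0,0,0,0.0854],[0,0,0,0,0,0,0.0854]]])

```text
t: 4.97
eef_pos: [0.5814, -0.1998, 0.057]
tool_rot: [-0.0, 1.0, 0.012, -0.0]
contact_force: [-0.9, 1.2, 0.7]
gripper_width: 1.004
grasp_force: 0.0
```

Request:
move_arm(commands=[[[0.001,0.0135,0,0,0,0,0.0854],[0,0,0.02,0,0,0,0.0854],[0,0,0.02,0,0,0,0.0854],[0,0,0.017,0,0,0,0.0854],[0,0,0,0,0,0,0.0854],[0,0,0,0,0,0,0.05],[0,0,0,0,0,0,0.05],[0,0,0,0,0,0,0.05],[0,0,0,0,0,0,0.05]]], squeeze=40)

```text
t: 6.1
eef_pos: [0.5839, -0.2136, 0.0014]
tool_rot: [0.0, 1.0, 0.011, 0.001]
contact_force: [-0.4, 0.6, 6.2]
gripper_width: 0.69
grasp_force: 43.9
```

Request:
move_arm(commands=[[[0,0,-0.02,0,0,0,0.05],[0,0,-0.02,0,0,3.3,0.05],[-0.006,-0.0446,0,0,0,0,0.05],[-0.006,-0.0446,0,0,0,0,0.05],[-0.006,-0.0446,0,0,0,0,0.05],[-0.005,-0.0446,0,0,0,0,0.05],[0,0,0,0,0,0,0.05],[0,0,0,0,0,0,0.05]]])

```text
t: 7.1
eef_pos: [0.5666, -0.0349, 0.0411]
tool_rot: [0.0, 1.0, -0.017, 0.0]
contact_force: [0.2, -0.8, -1.2]
gripper_width: 0.684
grasp_force: 43.5
```

```bash
cat >> h.py <<'E'
Dm=np.array([np.cos(np.radians(88)),np.sin(np.radians(88))]); Mo=np.array([.569,.0305])
def inm(p): d=np.asarray(p)[:2]-Mo; return np.array([d@Dm, d@np.array([-Dm[1],Dm[0]])]).round(4)
def where():
    o=bot.get_obs(); m=Rq(o["tool_rot"]).as_matrix(); print("t",o["t"],"tcp",o["eef_pos"].round(4),"mouth xy",inm(o["eef_pos"]),"yang",np.degrees(np.arctan2(m[1,1],m[0,1])).round(2),"tilt",m[:2,2].round(4),"F",o["contact_force"].round(1),"w",round(o["gripper_width"],3))
E
python3 - <<'E'
from h import *
where()
w=shot("wrist"); z=.014+bot.get_obs()["eef_pos"][2]-.0014
for c in blobs(w[0],"blue",300):
    r=rect(c,*w[1:],z); print(cen(c).round(1),r,inm(r[0]))
E
```

```text
t 7.1 tcp [ 0.5666 -0.0349  0.0411] mouth xy [-0.0655  0.0001] yang -91.99 tilt [ 0.0006 -0.0006] F [ 0.2 -0.8 -1.2] w 0.684
[318.5 267.4] (array([ 0.56558691, -0.03426636]), 59.87588882446289, 46.53141403198242, 87.96173095703125) [-0.0648  0.0012]
```

Request:
move_arm(commands=[[[0,0,0.017,0,0,0,0.05],[0,0,0.0165,0,0,0,0.05],[0,0,0,0,0,0,0.05],[0,0,0,0,0,0,0.073],[0,0,0,0,0,0,0.073],[0,0,-0.03,0,0,0,0.073],[0,0,-0.025,0,0,0,0.073],[0,0.03,0,0,0,0,0.073],[0,0.03,0,0,0,0,0.0],[0,0,0,0,0,0,0.0],[0,0,0,0,0,0,0.0]]])

```text
t: 8.52
eef_pos: [0.5642, -0.0936, 0.0618]
tool_rot: [-0.0, 1.0, -0.017, -0.0]
contact_force: [-0.6, 0.6, -0.1]
gripper_width: 0.215
grasp_force: 0.0
```

```bash
python3 - <<'E'
from h import *
where()
w=shot("wrist")
for c in blobs(w[0],"blue",300):
    r=rect(c,*w[1:],.02); print(cen(c).round(1),r,inm(r[0]))
E
```

```text
t 8.525 tcp [ 0.5642 -0.0936  0.0618] mouth xy [-0.1242  0.0004] yang -91.98 tilt [-0.0001  0.0006] F [-0.6  0.6 -0.1] w 0.215
[594.2 305. ] (array([ 0.48865466, -0.30982083]), 59.116336822509766, 45.861412048339844, -88.01459646224976) [-0.3429  0.0684]
[237.5 228. ] (array([ 0.56446985, -0.0346295 ]), 59.377506256103516, 46.34122085571289, 88.00210571289062) [-0.0652  0.0023]
```

Request:
move_arm(commands=[[[-0.001,0,0.025,0,0,0,0.0],[0,0,0.026,0,0,0,0.0],[0,0,0,0,0,0,0.0],[0,-0.012,0,0,0,0,0.0],[0,-0.012,0,0,0,0,0.0],[0,-0.012,0,0,0,0,0.0],[0,-0.012,0,0,0,0,0.0],[0,-0.012,0,0,0,0,0.0],[0,-0.012,0,0,0,0,0.0]]])

```text
t: 9.7
eef_pos: [0.5666, -0.0228, 0.0117]
tool_rot: [0.001, 1.0, -0.018, 0.001]
contact_force: [0.5, -5.1, 6.4]
gripper_width: 0.005
grasp_force: 3.3
```

```bash
python3 - <<'E'
from h import *
where()
w=shot("wrist","pics/w4.png")
for c in blobs(w[0],"blue",300):
    r=rect(c,*w[1:],.02); print(cen(c).round(1),r,inm(r[0]))
E
```

```text
t 9.7 tcp [ 0.5666 -0.0228  0.0117] mouth xy [-0.0533  0.0005] yang -92.05 tilt [ 0.0017 -0.0012] F [ 0.5 -5.1  6.4] w 0.005
[241.6 261.7] (array([0.56781158, 0.01941749]), 58.91999435424805, 44.99827575683594, 87.2268295288086) [-0.0111  0.0008]
```

View pics/w4.png

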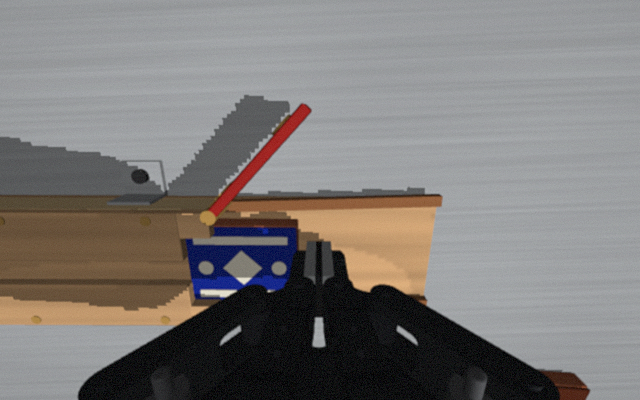

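The picture shows the tile entering the mouth, centred at (242,262), with the shut fingers behind it at (318,260). The door at (255,165) is clear.

Request:
move_arm(commands=[[[0,-0.012,0,0,0,0,0.0],[0,-0.012,0,0,0,0,0.0],[0,-0.012,0,0,0,0,0.0],[0,-0.011,0,0,0,0,0.0],[0,0,0,0,0,0,0.0]]])

```text
t: 10.38
eef_pos: [0.5681, 0.0258, 0.0114]
tool_rot: [-0.0, 1.0, -0.017, 0.001]
contact_force: [0.8, 0.1, -1.1]
gripper_width: 0.001
grasp_force: 0.0
```

```bash
python3 - <<'E'
from h import *
where()
w=shot("wrist","pics/w5.png")
for c in blobs(w[0],"blue",100):
    P=plane(c[:,0],*w[1:],.02)[:,:2]; m=np.array([inm(p) for p in P]); print(cen(c).round(1),m.min(0),m.max(0))
E
```

```text
t 10.375 tcp [0.5681 0.0258 0.0114] mouth xy [-0.0047  0.0008] yang -91.93 tilt [0.0014 0.0005] F [ 0.8  0.1 -1.1] w 0.001
[208.7 270.2] [ 0.0435 -0.0013] [0.0675 0.0094]
[277.8 264. ] [ 0.0085 -0.0146] [0.034  0.0159]
```

Request:
move_arm(commands=[[[0,0.004,-0.03,0,0,0,0.0],[0,0,-0.03,0,0,-4.0,0.0],[-0.0138,0.0484,0,0,0,0,0.08],[-0.0138,0.0484,0,0,0,0,0.08],[-0.0138,0.0484,0,0,0,0,0.08],[-0.0138,0.0484,0,0,0,0,0.08],[-0.0138,0.0484,0,0,0,0,0.08],[-0.0138,0.0484,0,0,0,0,0.08],[-0.0138,0.0444,0,0,0,0,0.08],[0,0,0,0,0,0,0.08],[0,0,0,0,0,0,0.08]]])

```text
t: 11.8
eef_pos: [0.4823, -0.3162, 0.0704]
tool_rot: [-0.001, 1.0, 0.018, -0.0]
contact_force: [0.9, 1.0, 0.7]
gripper_width: 0.943
grasp_force: 0.0
```

```bash
python3 - <<'E'
from h import *
where()
w=shot("wrist")
for c in blobs(w[0],"blue",300):
    r=rect(c,*w[1:],.014); print(cen(c).round(1),r)
E
```

```text
t 11.8 tcp [ 0.4823 -0.3162  0.0704] mouth xy [-0.3495  0.0746] yang -87.98 tilt [-0.0007  0.0016] F [0.9 1.  0.7] w 0.943
[  9.6 281.3] (array([ 0.41266583, -0.06149708]), 50.928245544433594, 20.255573272705078, -17.677322387695312)
[320.5 216.7] (array([ 0.48363977, -0.31697339]), 59.001121520996094, 46.15462112426758, -87.99145197868347)
```

Request:
move_arm(commands=[[[0.001,0.0005,0.025,0,0,0,0.08],[0,0,0.025,0,0,0,0.08],[0,0,0.0185,0,0,0,0.08],[0,0,0,0,0,0,0.08],[0,0,0,0,0,0,0.05],[0,0,0,0,0,0,0.05],[0,0,0,0,0,0,0.05],[0,0,-0.02,0,0,0,0.05],[0,0,-0.02,0,0,4.0,0.05],[0.01225,-0.0475,0,0,0,0,0.05],[0.01225,-0.0475,0,0,0,0,0.05],[0.01225,-0.0475,0,0,0,0,0.05],[0.01225,-0.0475,0,0,0,0,0.05],[0.01225,-0.0475,0,0,0,0,0.05],[0.01225,-0.0475,0,0,0,0,0.05],[0,0,0,0,0,0,0.05],[0,0,0,0,0,0,0.05]]], squeeze=40)

```text
t: 13.98
eef_pos: [0.5669, -0.0362, 0.0432]
tool_rot: [0.0, 1.0, -0.017, 0.0]
contact_force: [-0.1, -0.6, -1.3]
gripper_width: 0.686
grasp_force: 43.5
```

```bash
python3 - <<'E'
from h import *
where()
w=shot("wrist"); z=.014+bot.get_obs()["eef_pos"][2]-.0014
for c in blobs(w[0],"blue",300):
    r=rect(c,*w[1:],z); print(cen(c).round(1),r,inm(r[0]))
E
```

```text
t 13.975 tcp [ 0.5669 -0.0362  0.0432] mouth xy [-0.0667 -0.0003] yang -91.99 tilt [ 0.0006 -0.0007] F [-0.1 -0.6 -1.3] w 0.686
[318.4 264.9] (array([ 0.5674892, -0.0355976]), 58.371158599853516, 45.63685607910156, 87.95496368408203) [-0.0661 -0.0008]
[193.  242.4] (array([0.58413757, 0.03225555]), 29.25847816467285, 19.53314208984375, -2.2110137939453125) [ 0.0023 -0.0151]
```

Request:
move_arm(commands=[[[0,0,0.017,0,0,0,0.05],[0,0,0.0175,0,0,0,0.05],[0,0,0,0,0,0,0.05],[0,0,0,0,0,0,0.073],[0,0,0,0,0,0,0.073],[0,0,-0.03,0,0,0,0.073],[0,0,-0.025,0,0,0,0.073],[0,0.03,0,0,0,0,0.073],[0,0.03,0,0,0,0,0.0],[0,0,0,0,0,0,0.0],[0,0,0,0,0,0,0.0],[0,0,0.025,0,0,0,0.0],[0,0,0.026,0,0,0,0.0],[0,0,0,0,0,0,0.0],[0,-0.012,0,0,0,0,0.0],[0,-0.012,0,0,0,0,0.0],[0,-0.012,0,0,0,0,0.0],[0,-0.012,0,0,0,0,0.0],[0,-0.012,0,0,0,0,0.0],[0,-0.012,0,0,0,0,0.0]]])

```text
t: 16.52
eef_pos: [0.568, -0.0242, 0.0127]
tool_rot: [0.001, 1.0, -0.018, 0.001]
contact_force: [-0.5, -5.0, 5.7]
gripper_width: -0.003
grasp_force: 3.7
```

```bash
python3 - <<'E'
from h import *
where()
w=shot("wrist","pics/w6.png")
for c in blobs(w[0],"blue",100):
    r=rect(c,*w[1:],.02); print(cen(c).round(1),r,inm(r[0]))
E
```

```text
t 16.525 tcp [ 0.568  -0.0242  0.0127] mouth xy [-0.0547 -0.0009] yang -92.05 tilt [ 0.0015 -0.0014] F [-0.5 -5.   5.7] w -0.003
[104.2 272.4] (array([0.5674856 , 0.09508868]), 23.891523361206055, 10.216575622558594, 87.86823272705078) [0.0645 0.0038]
[234.5 263.7] (array([0.56855334, 0.03082897]), 85.08380889892578, 45.393096923828125, 87.00004577636719) [0.0003 0.0005]
```

Request:
move_arm(commands=[[[0,-0.012,0,0,0,0,0.0],[0,-0.012,0,0,0,0,0.0],[0,-0.012,0,0,0,0,0.0],[0,-0.012,0,0,0,0,0.0],[0,-0.002,0,0,0,0,0.0],[0,0,0,0,0,0,0.0]]])

```text
t: 17.32
eef_pos: [0.5697, 0.0265, 0.0125]
tool_rot: [0.0, 1.0, -0.018, 0.001]
contact_force: [0.1, -3.1, 5.7]
gripper_width: -0.0
grasp_force: 2.2
```

```bash
python3 - <<'E'
from h import *
where()
w=shot("wrist","pics/w7.png")
for c in blobs(w[0],"blue",60):
    P=plane(c[:,0],*w[1:],.02)[:,:2]; m=np.array([inm(p) for p in P]); print(cen(c).round(1),m.min(0),m.max(0))
E
```

```text
t 17.325 tcp [0.5697 0.0265 0.0125] mouth xy [-0.004  -0.0008] yang -92.01 tilt [ 0.0014 -0.0004] F [ 0.1 -3.1  5.7] w -0.0
[189.3 271.9] [ 0.043  -0.0018] [0.0942 0.0091]
[103.4 271.3] [ 0.1036 -0.0018] [0.1273 0.0091]
[278.6 264.9] [ 0.0087 -0.0144] [0.034  0.0124]
```

Request:
move_arm(commands=[[[0,0.004,-0.03,0,0,0,0.0],[0,0,-0.03,0,0,0,0.0],[-0.0466,0.0217,0,0,0,0,0.08],[-0.0466,0.0217,0,0,0,0,0.08],[-0.0466,0.0217,0,0,0,0,0.08],[0,0,0,0,0,10.45,0.08],[0,0,0,0,0,10.45,0.08],[0,0,0,0,0,10.45,0.08],[0,0,0,0,0,10.45,0.08],[0,0,0,0,0,0,0.08],[0,0,0,0,0,0,0.08]]])

```text
t: 18.75
eef_pos: [0.4268, -0.0373, 0.0718]
tool_rot: [-0.0, 0.929, -0.371, -0.0]
contact_force: [0.7, -0.2, -0.1]
gripper_width: 0.938
grasp_force: 0.0
```

```bash
python3 - <<'E'
from h import *
where()
w=shot("wrist")
for c in blobs(w[0],"blue",300):
    r=rect(c,*w[1:],.014); print(cen(c).round(1),r)
m=Rq(bot.get_obs()["tool_rot"]).as_matrix(); print(m.T@(np.array([.4275,-.0375,0])-bot.get_obs()["eef_pos"]), bot.get_obs()["q"])
E
```

```text
t 18.75 tcp [ 0.4268 -0.0373  0.0718] mouth xy [-0.0727  0.1398] yang -133.55 tilt [-0.0002  0.0002] F [ 0.7 -0.2 -0.1] w 0.938
[320.  216.3] (array([ 0.42673187, -0.03748466]), 59.05506896972656, 46.47865676879883, 46.418766021728516)
[ 60.  188.1] (array([0.57754071, 0.10434645]), 124.62948608398438, 38.29787826538086, 87.25630187988281)
[ 0.00054427 -0.00041886  0.07185961] [-0.08315703  0.32740815  0.02901857  2.25901878 -0.01805053  0.55545449
 -2.37221688]
```

Request:
move_arm(commands=[[[0,0,0.025,0,0,0,0.08],[0,0,0.025,0,0,0,0.08],[0,0,0.0195,0,0,0,0.08],[0,0,0,0,0,0,0.08],[0,0,0,0,0,0,0.05],[0,0,0,0,0,0,0.05],[0,0,0,0,0,0,0.05],[0,0,-0.02,0,0,0,0.05],[0,0,-0.022,0,0,0,0.05],[0,0,0,0,0,-10.4,0.05],[0,0,0,0,0,-10.4,0.05],[0,0,0,0,0,-10.4,0.05],[0,0,0,0,0,-10.4,0.05],[0.0466,-0.0022,0,0,0,0,0.05],[0.0466,-0.0022,0,0,0,0,0.05],[0.0466,-0.0022,0,0,0,0,0.05],[0,0,0,0,0,0,0.05],[0,0,0,0,0,0,0.05]]], squeeze=40)

```text
t: 21.05
eef_pos: [0.5659, -0.0367, 0.0444]
tool_rot: [0.0, 1.0, -0.019, -0.001]
contact_force: [-0.1, 0.7, -1.2]
gripper_width: 0.685
grasp_force: 44.0
```

```bash
python3 - <<'E'
from h import *
where()
w=shot("wrist"); z=.014+bot.get_obs()["eef_pos"][2]-.002
for c in blobs(w[0],"blue",300):
    r=rect(c,*w[1:],z); print(cen(c).round(1),r,inm(r[0]))
E
```

```text
t 21.05 tcp [ 0.5659 -0.0367  0.0444] mouth xy [-0.0672  0.0007] yang -92.19 tilt [-0.001  -0.0002] F [-0.1  0.7 -1.2] w 0.685
[114.3 241.6] (array([0.58557697, 0.06927999]), 38.735267639160156, 8.610193252563477, 87.7724380493164) [ 0.0393 -0.0152]
[ 41.  241.2] (array([0.58701172, 0.10616792]), 17.635251998901367, 8.609965324401855, 87.77257537841797) [ 0.0763 -0.0154]
[318.4 262.9] (array([ 0.56709973, -0.03608934]), 58.58354949951172, 46.27389144897461, 87.77279663085938) [-0.0666 -0.0004]
[193.  240.4] (array([0.58428027, 0.03178897]), 29.234041213989258, 19.528348922729492, -2.3028182983398438) [ 0.0018 -0.0152]
```

Good. Same placing and pushing, down 0.0357.

Request:
move_arm(commands=[[[0,0,0.018,0,0,0,0.05],[0,0,0.018,0,0,0,0.05],[0,0,0,0,0,0,0.05],[0,0,0,0,0,0,0.073],[0,0,0,0,0,0,0.073],[0,0,-0.03,0,0,0,0.073],[0,0,-0.025,0,0,0,0.073],[0,0.03,0,0,0,0,0.073],[0,0.03,0,0,0,0,0.0],[0,0,0,0,0,0,0.0],[0,0,0,0,0,0,0.0],[0,0,0.025,0,0,0,0.0],[0,0,0.026,0,0,0,0.0],[0,0,0,0,0,0,0.0],[0,-0.012,0,0,0,0,0.0],[0,-0.012,0,0,0,0,0.0],[0,-0.012,0,0,0,0,0.0],[0,-0.012,0,0,0,0,0.0],[0,-0.012,0,0,0,0,0.0],[0,-0.012,0,0,0,0,0.0]]])

```text
t: 23.6
eef_pos: [0.5684, -0.0252, 0.0136]
tool_rot: [0.001, 1.0, -0.02, 0.001]
contact_force: [-0.1, -5.3, 6.6]
gripper_width: -0.0
grasp_force: 4.7
```

```bash
python3 - <<'E'
from h import *
where()
w=shot("wrist","pics/w8.png")
for c in blobs(w[0],"blue",60):
    P=plane(c[:,0],*w[1:],.02)[:,:2]; m=np.array([inm(p) for p in P]); print(cen(c).round(1),m.min(0),m.max(0))
E
```

```text
t 23.6 tcp [ 0.5684 -0.0252  0.0136] mouth xy [-0.0557 -0.0013] yang -92.25 tilt [ 0.0022 -0.0017] F [-0.1 -5.3  6.6] w -0.0
[ 92.6 272.2] [ 0.0466 -0.0017] [0.0975 0.0088]
[ 15.  272.8] [ 0.1071 -0.0019] [0.1252 0.0085]
[236.7 261.4] [-0.0484 -0.0229] [0.037  0.0232]
```

Request:
move_arm(commands=[[[0,-0.012,0.001,0,0,0,0.0],[0,-0.012,0,0,0,0,0.0],[0,-0.012,0,0,0,0,0.0],[0,-0.006,0,0,0,0,0.0],[0,-0.003,0,0,0,0,0.0],[0,0,0,0,0,0,0.0]]])

```text
t: 24.4
eef_pos: [0.571, 0.018, 0.0135]
tool_rot: [0.001, 1.0, -0.02, 0.002]
contact_force: [-0.4, -8.9, 13.6]
gripper_width: 0.004
grasp_force: 8.1
```

```bash
python3 - <<'E'
from h import *
where()
w=shot("wrist","pics/w9.png")
for c in blobs(w[0],"blue",60):
    P=plane(c[:,0],*w[1:],.02)[:,:2]; m=np.array([inm(p) for p in P]); print(cen(c).round(1),m.min(0),m.max(0))
E
```

```text
t 24.4 tcp [0.571  0.018  0.0135] mouth xy [-0.0124 -0.0025] yang -92.31 tilt [ 0.0039 -0.003 ] F [-0.4 -8.9 13.6] w 0.004
[201.5 274.6] [ 0.0277 -0.0015] [0.081  0.0092]
[ 93.  274.5] [ 0.0889 -0.0019] [0.1408 0.0087]
[ 15.3 275. ] [ 0.1493 -0.0021] [0.1685 0.0088]
[281.9 260.2] [-0.0051 -0.0232] [0.022  0.0147]
```

View pics/w9.png

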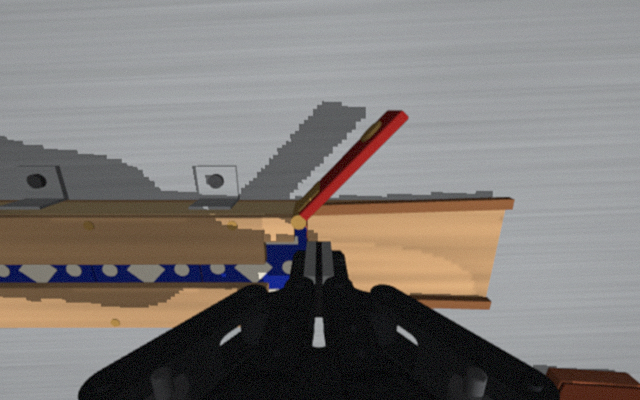

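The row's rear edge is near the mouth at (302,240), with the fingers in the notch at (318,255). It needs a few more mm.

Request:
move_arm(commands=[[[0,-0.003,0,0,0,0,0.0],[0,-0.003,0,0,0,0,0.0],[0,-0.002,0,0,0,0,0.0],[0,0,0,0,0,0,0.0],[0,0,0,0,0,0,0.0]]])

```text
t: 25.08
eef_pos: [0.5713, 0.0255, 0.0135]
tool_rot: [0.002, 1.0, -0.02, 0.002]
contact_force: [-0.2, -9.4, 14.5]
gripper_width: -0.002
grasp_force: 8.5
```

```bash
python3 - <<'E'
from h import *
where()
w=shot("wrist","pics/w10.png")
for c in blobs(w[0],"blue",60):
    P=plane(c[:,0],*w[1:],.02)[:,:2]; m=np.array([inm(p) for p in P]); print(cen(c).round(1),m.min(0),m.max(0))
E
```

```text
t 25.075 tcp [0.5713 0.0255 0.0135] mouth xy [-0.005  -0.0025] yang -92.34 tilt [ 0.0037 -0.0034] F [-0.2 -9.4 14.5] w -0.002
[201.5 274.6] [ 0.0351 -0.0016] [0.0884 0.0092]
[ 93.  274.5] [ 0.0963 -0.0021] [0.1482 0.0086]
[ 15.2 275. ] [ 0.1567 -0.0023] [0.1758 0.0087]
[282.8 264. ] [ 0.0024 -0.0144] [0.0295 0.0133]
```

Request:
move_arm(commands=[[[0,-0.0015,0,0,0,0,0.0],[0,-0.0015,0,0,0,0,0.0],[0,0,0,0,0,0,0.0]]])

```text
t: 25.5
eef_pos: [0.5714, 0.0283, 0.0135]
tool_rot: [0.002, 1.0, -0.021, 0.002]
contact_force: [-0.7, -9.7, 13.4]
gripper_width: 0.004
grasp_force: 8.7
```

```bash
python3 - <<'E'
from h import *
where()
E
```

```text
t 25.5 tcp [0.5714 0.0283 0.0135] mouth xy [-0.0021 -0.0025] yang -92.35 tilt [ 0.0037 -0.0036] F [-0.7 -9.7 13.4] w 0.004
```

Request:
move_arm(commands=[[[0,0.005,0,0,0,0,0.0],[0,0,-0.022,0,0,0,0.0],[0,0,-0.023,0,0,0,0.0],[0.042,0.008,0,0,0,0,0.0],[0.042,0.008,0,0,0,0,0.0],[0,0,0,0,0,0,0.0],[0,0,0,0,0,0,0.0]]])

```text
t: 26.38
eef_pos: [0.6515, 0.0084, 0.056]
tool_rot: [-0.0, 1.0, -0.019, -0.001]
contact_force: [-0.9, 0.2, -0.5]
gripper_width: -0.0
grasp_force: 0.0
```

```bash
python3 - <<'E'
from h import *
where()
w=shot("wrist","pics/w11.png")
for c in blobs(w[0],"blue",60):
    P=plane(c[:,0],*w[1:],.02)[:,:2]; m=np.array([inm(p) for p in P]); print(cen(c).round(1),m.min(0),m.max(0))
for c in blobs(w[0],"red",60):
    r=rect(c,*w[1:],.037); print("red",cen(c).round(1),r,inm(r[0]))
H=np.array([-.003,-.0335]); prev=None
for a in np.r_[2.36:0:9j,-.02]:
    u=np.array([-np.sin(a),np.cos(a)]);c=np.array([np.cos(a),np.sin(a)])
    p=H+.05*u-(.0025+.012*abs(c[0])+.011*abs(c[1]))*c
    print(round(a,2),p.round(4), "" if prev is None else ("tool dx,dy",(-(p-prev)[::-1]).round(4))); prev=p
E
```

```text
t 26.375 tcp [0.6515 0.0084 0.056 ] mouth xy [-0.0192 -0.0833] yang -92.15 tilt [-0.0014  0.0006] F [-0.9  0.2 -0.5] w -0.0
[135.  333.5] [0.1043 0.0019] [0.1519 0.01  ]
[ 80.4 333.8] [0.1592 0.0018] [0.1843 0.0098]
[232.7 332.7] [0.0433 0.0011] [0.0577 0.0101]
red [354.5 251.6] (array([ 0.64309772, -0.01370619]), 17.32142448425293, 3.752229928970337, -45.957279205322266) [-0.0416 -0.0756]
2.36 [-0.0249 -0.0822] 
2.06 [-0.0385 -0.073 ] ('tool dx,dy', array([-0.0093,  0.0136]))
1.77 [-0.0489 -0.0587] ('tool dx,dy', array([-0.0142,  0.0104]))
1.48 [-0.0542 -0.0432] ('tool dx,dy', array([-0.0155,  0.0053]))
1.18 [-0.0558 -0.0304] ('tool dx,dy', array([-0.0129,  0.0016]))
0.88 [-0.0535 -0.0162] ('tool dx,dy', array([-0.0142, -0.0023]))
0.59 [-0.0463 -0.0023] ('tool dx,dy', array([-0.0139, -0.0072]))
0.29 [-0.034   0.0093] ('tool dx,dy', array([-0.0116, -0.0123]))
0.0 [-0.0175  0.0165] ('tool dx,dy', array([-0.0072, -0.0165]))
-0.02 [-0.0167  0.0168] ('tool dx,dy', array([-0.0003, -0.0008]))
```

View pics/w11.png

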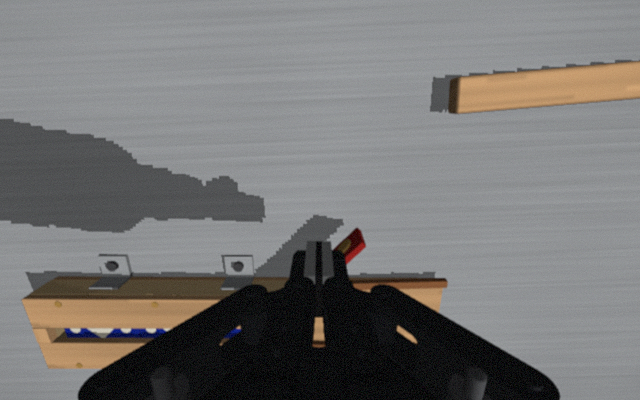

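The picture shows the shut fingers beside the outer face of the red door, whose free end is at (355,245). The tile row sits deep in the tube. I'll lower and swing the door.

Request:
move_arm(commands=[[[0.004,0,0,0,0,0,0.0],[0,0,0.018,0,0,0,0.0],[0,0,0.018,0,0,0,0.0],[0,0,0,0,0,0,0.0],[-0.007,0.0097,0,0,0,0,0.0],[-0.007,0.0097,0,0,0,0,0.0],[-0.0142,0.0104,0,0,0,0,0.0],[-0.0155,0.0053,0,0,0,0,0.0],[-0.0129,0.0016,0,0,0,0,0.0],[-0.0142,-0.0023,0,0,0,0,0.0],[-0.0139,-0.0072,0,0,0,0,0.0],[-0.0116,-0.0123,0,0,0,0,0.0],[-0.0072,-0.014,0,0,0,0,0.0],[0,-0.004,0,0,0,0,0.0],[0,0,0,0,0,0,0.0]]])

```text
t: 28.3
eef_pos: [0.5519, 0.0125, 0.0203]
tool_rot: [0.002, 1.0, -0.019, -0.001]
contact_force: [-2.4, -6.7, 4.5]
gripper_width: 0.001
grasp_force: 3.4
```

```bash
python3 - <<'E'
from h import *
where()
w=shot("wrist","pics/w12.png")
for c in blobs(w[0],"red",60):
    r=rect(c,*w[1:],.037); print("red",cen(c).round(1),r,inm(r[0]))
E
```

```text
t 28.3 tcp [0.5519 0.0125 0.0203] mouth xy [-0.0186  0.0164] yang -92.22 tilt [-0.0028 -0.003 ] F [-2.4 -6.7  4.5] w 0.001
red [286.5 210.9] (array([0.58559589, 0.02672504]), 27.332908630371094, 6.126421928405762, -2.3246383666992188) [-0.0032 -0.0167]
```

Request:
move_arm(commands=[[[0,-0.003,0,0,0,0,0.0],[0,0,0,0,0,0,0.0],[0,0.02,0,0,0,0,0.0],[0,0.02,-0.03,0,0,0,0.0],[0.0,0.03,-0.05,0,0,0,0.0],[0.0,0.03,-0.05,0,0,0,0.0],[0,0,0,0,0,0,0.0],[0,0,0,0,0,0,0.0]]])

```text
t: 29.35
eef_pos: [0.5493, -0.0822, 0.15]
tool_rot: [-0.0, 1.0, -0.019, -0.0]
contact_force: [-0.4, 0.5, 0.2]
gripper_width: -0.003
grasp_force: 0.0
```

```bash
python3 - <<'E'
from h import *
where()
w=shot("wrist","pics/w13.png")
for c in blobs(w[0],"red",60):
    r=rect(c,*w[1:],.037); print("red",cen(c).round(1),r,inm(r[0]))
for c in blobs(w[0],"blue",30):
    P=plane(c[:,0],*w[1:],.02)[:,:2]; m=np.array([inm(p) for p in P]); print(cen(c).round(1),m.min(0),m.max(0))
cv2.imwrite("pics/c13.png",cv2.resize(w[0][100:300,40:360,::-1],None,fx=2.4,fy=2.4))
E
```

```text
t 29.35 tcp [ 0.5493 -0.0822  0.15  ] mouth xy [-0.1133  0.0158] yang -92.17 tilt [-0.0002  0.0006] F [-0.4  0.5  0.2] w -0.003
red [206.9 200.9] (array([0.55291223, 0.02439417]), 29.086280822753906, 13.207335472106934, -1.01824951171875) [-0.0067  0.0159]
[141.6 178.6] [ 0.0414 -0.005 ] [0.0889 0.0076]
[ 81.8 178.5] [ 0.1013 -0.0052] [0.1486 0.0063]
[ 33.3 178.4] [ 0.1612 -0.0053] [0.1839 0.0061]
[190.4 178. ] [ 0.0079 -0.0177] [0.0294 0.0204]
```

View pics/c13.png

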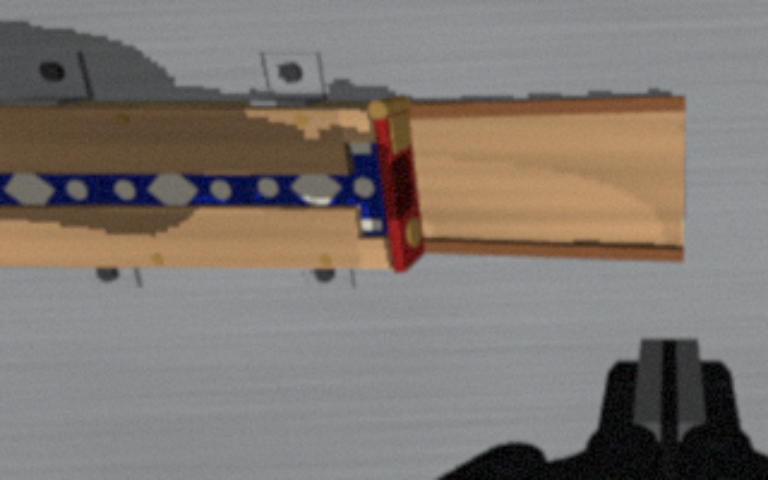

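The row shows in the sight slot and notch, and the red door lies across the mouth from (380,105) to (400,268). I'll check its angle numerically.

```bash
python3 - <<'E'
from h import *
w=shot("wrist")
h=cv2.cvtColor(w[0],cv2.COLOR_RGB2HSV); m=(cv2.inRange(h,(0,150,130),(8,255,255))|cv2.inRange(h,(172,150,130),(180,255,255)))
L=[]
for r in range(148,211,4):
    xs=np.where(m[r,150:260])[0]
    if len(xs): L.append(inm(plane([xs.min()+150,r],*w[1:],.037)[0]))
L=np.array(L); print(L.tolist()); k=np.polyfit(L[:,1],L[:,0],1); print("angle ~",-k[0],k)
E
```

```text
[[-0.0025, -0.0274], [-0.002, -0.0237], [-0.0047, -0.0163], [-0.0011, 0.0106], [-0.0015, 0.0146], [-0.001, 0.0187], [-0.0014, 0.0227], [-0.0009, 0.0268]]
angle ~ -0.0392151964213286 [ 0.0392152  -0.00201495]
```

```bash
python3 -c "
from station import bot
print(bot.hand_in())"
```

```text
the job is handed in; nothing more can be done
None
```

I handed the job in at about 29 s: all three blue tiles measured wholly inside the sleeve and the red door measured shut to within about 0.04 rad; no verdict came back.

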